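Level the raised shelf on its sprung foot

TASK

Level the raised metal shelf: lay the yellow spirit level on the shelf's dark rubber strip, lengthwise along it, and let go of it. The front foot is sprung and only counts while it is pressed all the way down, so take the red winged knob on the front tongue, push it down to its stop and, still pressing, turn it clockwise until the bubble stands centred between the two black lines. Finish like that, still holding the knob and pressing it fully down with the bubble centred; leave the other things on the worktop where they are.

Things in the scene. Friction and masses are not known exactly. Their poses are not given: they have to be found in the camera images.
- level: loose yellow spirit level, a bar 150 x 30 x 38 mm (vial holder on top to 46 mm), 0.32 kg; origin at the centre of its underside, x along its length, z up. Grip it across its 30 mm width from above. On top a green vial with two black lines 29 mm apart; the white bubble, 20 mm long, runs along the vial
- bubble (a joint): position of the bubble along the level's own x axis, m; 0 = centred between the lines, positive towards the level's +x end, stops at +-0.024. It always moves towards the higher end, 1.5 mm per milliradian of slope, and settles in about 1 s. The level is the same either way round
- stand: fixed base of the raised shelf; origin on the worktop, x from front (knob) to rear (pivot), z up. Aluminium deck 180 mm wide, from 92 mm before to 86 mm behind the origin, top 55 mm above the worktop; the knob is on a tongue 64 mm wide, 130 mm before the origin. The deck pivots on a cross rod 100 mm behind the origin, 50 mm up; its slope differs by some milliradians each start
- strip_mid (a point): centre of the dark rubber strip, 160 x 52 mm, on top of the deck; the strip's length runs along the stand's x axis. x, y, z axes as those of the stand
- foot_knob: levelling knob; origin on its axis, at the underside of its black disc, 1 mm above the deck's top face. The disc is 54 mm across and 11 mm thick; the red wing on it is 48 mm long, 14 mm thick and reaches from 11 to 41 mm above the origin. x along the wing's length (a white mark at its +x end), which at the start lies along the stand's x axis; z up
- knob_turn (a joint): turn of the levelling knob, rad; 0 at the start, grows clockwise from above, range -0.3 to 1.7. 1 rad raises the deck's front by 12 milliradians of slope (2.8 mm at the knob), moving the bubble 18 mm towards the front; 0.4 to 1.25 rad are needed. It turns against about 0.1 N m and stays where it is left
- foot_press (a joint): how far the sprung front foot is pressed down, rad of deck slope: 0 = up, 0.018 = on its stop (4 mm down at the knob); single readings are noisy, so average. It gives way from about 1 N of push on the knob, half way at 5 N, and meets its stop at about 10 N; 12 to 20 N hold it there (pressing harder only moves the bubble by 1 or 2 mm). It springs up when let go
- olive_tin: round tin, 76 mm across, 58 mm high, to be left alone; origin under its centre
- gn_pan_b: empty white pan, 108 x 176 x 66 mm, to be left alone; origin under its centre

How it is judged:
On the way, in this order (a step that is already met when the one before it is completed fails the run):
1. the spirit level lies on the rubber strip, lengthwise, let go of (distance between level and strip_mid below 0.03 m and angle between the x axis of level and the x axis of stand, either way round below 0.2 rad and angle between level's own z axis and vertical below 0.08 rad and contact force between the fingers and level below 0.2 N and contact force between level and stand above 0.8 N), for 0.2 s.
2. the knob is pressed down to its stop by the fingers (value of joint foot_press above 0.015 rad and contact force between the fingers and foot_knob above 3 N), for 0.1 s.
At the end, for the whole second after the job is handed in: the level lies free on the strip (centres within 30 mm, lengthwise within 0.2 rad); the fingers hold the turned knob and press the foot to its stop (foot_press over 0.015 rad, force over 3 N); the bubble is within 4.5 mm of centre, all through the last second (all of step 1 and all of step 2 and contact force between the arm and level below 0.2 N and value of joint bubble between -0.0045 and 0.0045 m and value of joint knob_turn above 0.1 rad); the arm keeps its last pose, push and grip.
It fails at once if the tin or the white pan is moved by more than 30 mm (distance of any of olive_tin, gn_pan_b from where it was at the start of the episode above 0.03 m).
It also fails if it takes over 56 s, if anything falls off the work surface, if the arm or the gripper's body presses on something with over 40 N, if the wrist force passes 120 N, or if a joint passes its speed limit or range.

ROBOT

A 6-joint arm with a two-finger parallel gripper is mounted at the origin on a cart in front of the work surface, level with it; the furniture and walls round the work are solid. World frame = base frame: x ahead of the robot, y to its left, z up, the work surface at z = 0. Lengths are in m, angles in rad, forces in N, time in s.
With the tool pointing down it reaches from about 0.375 to 0.9 m from the base axis. Payload 3.1 kg.
Tool frame: the origin (TCP) lies midway between the tips of the shut fingers; the grasp point (between the pads) lies 19 mm behind it; z points along the fingers, y is the line along which they close (so a half turn about z gives the same grasp; the last joint's range is limited). The gripper opens to 87 mm and grips with 3 to 60 N. Pads are 19 mm wide; open, the fingers measure 117 mm over their backs; the gripper's body (75 mm by 190 mm) begins 51 mm behind the grasp point.
Start: joints at [1.095, 0.527, 1.433, -0, 1.181, -0.178], TCP at [0.183, 0.597, 0.223] pointing down, gripper open.
Joint ranges: [-3.08, 3.08], [-0.75, 2.2], [0.22, 2.44], [-1.43, 4.57], [0, 2.65], [-2.85, 2.85]. Speed limits (rad/s): [2.79, 2.79, 3.14, 3.14, 3.14, 3.14].

INTERFACE

Orientations are given as a unit quaternion [x, y, z, w].
In Python, from rig import status, imaging, order gives the robot as it stands.
- The arm moves only by the tool arm_command, never from a script. Its argument "deltas" is one flat list of numbers, 5 for each row, row after row: the opening, from -1 (shut) to 1 (fully open), so that 0 is half open, then the shift along the tool's x, y, z in m, then the turn about the tool's z in rad. In form: [gripper, tx, ty, tz, roll, gripper, tx, ty, tz, roll, ...]. A call has 1 to 12 rows; each row shifts and turns the commanded pose from where the row before left it, along the tool's axes as they then stand; what a row does not reach is not made up. A row lasts 1/8 s, in which the tool goes at most 62.5 mm and 10.7 degrees, less where a joint would pass 70% of its speed; a pose out of reach is approached as far as the arm can. A call with a gripper value outside its range is refused whole. The fingers move at their own pace and stop on an object; "newtons" is the grip in N (left out, the last holds). Time passes only in rows, so rows that do not move let the fingers close. It gives the time, the measured TCP pose, the force, the opening and the grip force at its end, in the units of the state.
- status.get_obs(): the state, without advancing time (a new reading comes with each control period).
- imaging.camera(name): name is "side" or "top"; returns (picture, depth): 384x512x3 uint8, red, green, blue; 384x512 float32, m along the optical axis (not along the pixel's ray), 0 where there is no reading.
- imaging.camera_params(name): a dict with "intrinsics" (3x3 intrinsics, pixels), "camera_from_world" (4x4, takes a point from world to camera coordinates). Camera axes: x right, y up, looking along -z (the intrinsics and any distortion apply to the point x, -y, -z); pixel columns grow to the right and rows downward; lengths in m; the calibration is good to about 2 mm. A picture is of the moment at which its call begins. camera_params takes no time and is no camera call.
- order.hand_in(): hands the job in; it is judged then, once.
The state is a dict: "time": time; "q": joint angles; "joint_velocities": joint speeds; "joint_torque": joint torques, N m; "position": TCP position; "tool_rot": TCP orientation; "ft_force": force on the tool from outside, world axes, zero at the start; "moment": the same for the moment, N m; "grip_width": finger opening in m; "grip_force": force on a finger pad.
Only numpy, scipy, OpenCV 4.12 (cv2) and the standard library are available. Lean on these libraries where they do the work, as an engineer would, in place of code of your own. Each camera call takes 0.05 s, during which the arm holds its last target. There are 200 camera calls.

## Working session

There is one attempt and no reset: what is moved stays moved. The work goes in short steps, Python scripts to look and compute and a tool call to move; the robot and the scene stay as the last step left them, time stands still between calls to the robot, and variables do not carry over. Pictures are saved under pics/ and viewed, at most 10 in all, crops included, and the job is handed in when it is done.

Besides the shell and the picture viewer there is one more tool, called after "Request:" as name(argument=value, ...) on one line, values as JSON. arm_command: Moves the arm, as the interface text tells. Its arguments: {"type":"object","properties":{"deltas":{"type":"array"},"newtons":{"type":"number"}},"required":["deltas"]}

```bash
mkdir -p pics; cat > h.py <<'E'
import numpy as np,cv2
from rig import status,imaging,order
def cam(n,f=None):
    p,d=imaging.camera(n)
    if f: cv2.imwrite('pics/'+f,p[:,:,::-1])
    return p,d
def w(n,d,u,v):
    c=imaging.camera_params(n);K=np.array(c['intrinsics']);T=np.linalg.inv(np.array(c['camera_from_world']))
    z=np.median(d[v-1:v+2,u-1:u+2])
    x=(u-K[0,2])/K[0,0]*z;y=(v-K[1,2])/K[1,1]*z
    return (T@[x,-y,-z,1])[:3]
def ray(n,u,v,zz):
    c=imaging.camera_params(n);K=np.array(c['intrinsics']);T=np.linalg.inv(np.array(c['camera_from_world']))
    r=T[:3,:3]@[(u-K[0,2])/K[0,0],-(v-K[1,2])/K[1,1],-1];o=T[:3,3]
    return o+r*(zz-o[2])/r[2]
E
python3 - <<'E'
from h import *
a,da=cam('top');b,db=cam('side')
np.savez('d0',a=a,da=da,b=b,db=db)
cv2.imwrite('pics/top0.png',cv2.resize(a[:,:,::-1],(800,600)));cv2.imwrite('pics/side0.png',cv2.resize(b[:,:,::-1],(800,600)))
for n in('top','side'):print(imaging.camera_params(n))
print(status.get_obs())
E
```

```text
{'intrinsics': array([[454.084866  ,   0.        , 260.04155463],
       [  0.        , 454.084866  , 193.45154277],
       [  0.        ,   0.        ,   1.        ]]), 'camera_from_world': array([[ 0.00553526, -0.99983192, -0.01747815,  0.17702446],
       [ 0.9960664 ,  0.00396697,  0.08852108, -0.58955121],
       [-0.08843687, -0.01789938,  0.99592095, -1.36012695],
       [ 0.        ,  0.        ,  0.        ,  1.        ]])}
{'intrinsics': array([[497.33697392,   0.        , 258.39968694],
       [  0.        , 497.33697392, 191.44907846],
       [  0.        ,   0.        ,   1.        ]]), 'camera_from_world': array([[-0.99566568, -0.09163145, -0.01592245,  0.59101503],
       [ 0.02592851, -0.43789418,  0.89865255, -0.00204137],
       [-0.08931719,  0.89434466,  0.43837207, -1.64335857],
       [ 0.        ,  0.        ,  0.        ,  1.        ]])}
{'time': 0.1, 'q': array([ 1.09448477e+00,  5.28371948e-01,  1.43376996e+00,  3.10674467e-05,
        1.18136478e+00, -1.78514985e-01]), 'joint_velocities': array([ 0.0026021 , -0.00104003, -0.00110111,  0.00075124, -0.00059411,
       -0.00058468]), 'joint_torque': array([ 3.78007974e-05, -4.40983379e+01, -1.77150679e+01,  6.34608348e-02,
        5.33315877e-02, -2.17293967e-05]), 'position': array([0.18305583, 0.59691694, 0.22167158]), 'tool_rot': array([ 1.48354478e-01,  9.88933786e-01, -9.01557743e-04, -3.21373458e-04]), 'ft_force': array([0.73473038, 0.88386313, 0.09299068]), 'moment': array([0.01723392, 0.00596897, 0.01209074]), 'grip_force': 0.0, 'grip_width': 0.08721798771647236}
```

View pics/top0.png

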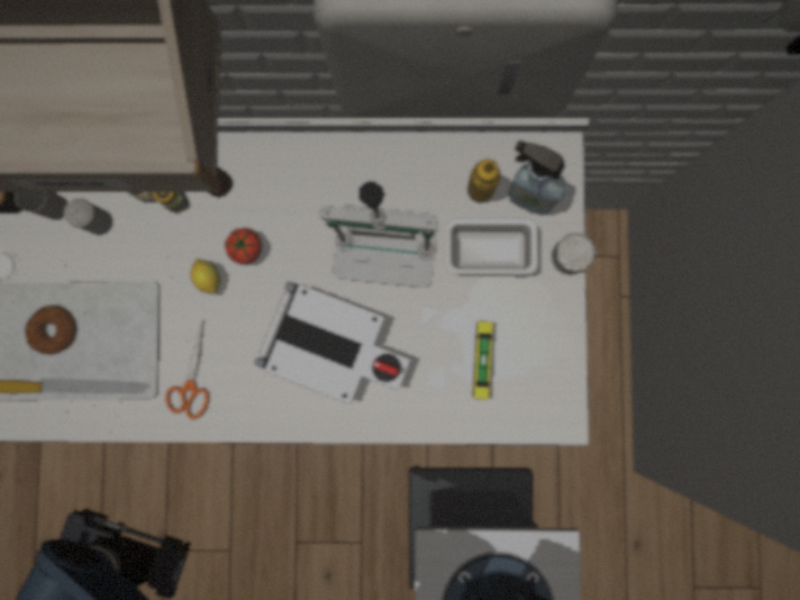

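View pics/side0.png

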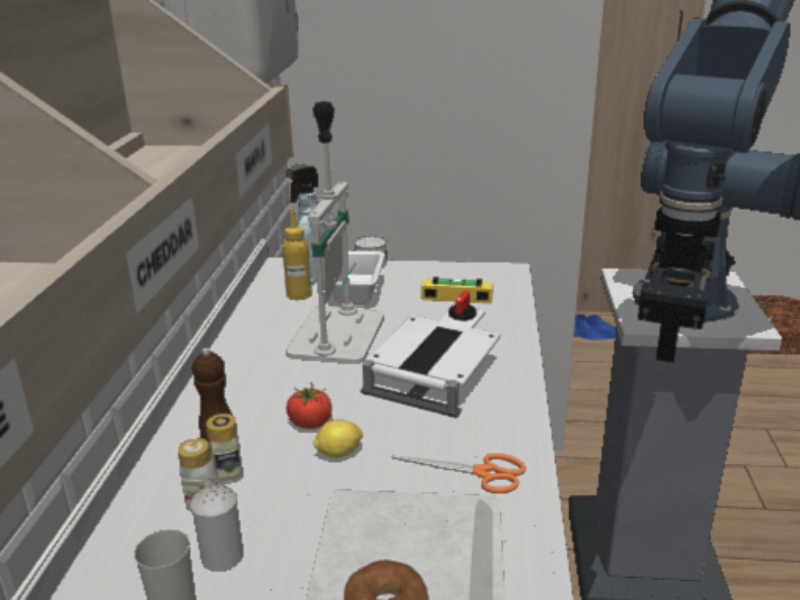

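The top view shows the level at (484,360), the knob at (387,368) and the strip centred near (319,342), all in 800-wide pixels. The press stand and pan are behind them, at larger x. In the side view the level is at (457,291) and the knob at (462,308). Next I measure them.

```bash
python3 - <<'E'
from h import *
D=np.load('d0.npz')
for n,i,dd,boxes in(('top','a','da',{'level':(295,200,325,260),'knob':(236,222,260,248),'strip':(172,198,236,240)}),('side','b','db',{'level':(266,172,320,198),'knob':(284,184,308,206),'strip':(250,205,300,255)})):
    p=D[i];d=D[dd]
    hsv=cv2.cvtColor(p,cv2.COLOR_RGB2HSV);H,S,V=[hsv[:,:,k].astype(int) for k in range(3)]
    M={'level':(H>20)&(H<38)&(S>120)&(V>60),'knob':((H<8)|(H>172))&(S>130)&(V>70),'strip':(V<60)}
    for k,(x0,y0,x1,y1) in boxes.items():
        m=np.zeros(V.shape,np.uint8);m[y0:y1,x0:x1]=M[k][y0:y1,x0:x1]
        nn,l,st,_=cv2.connectedComponentsWithStats(m)
        if k!='level': m=(l==1+np.argmax(st[1:,4])).astype(np.uint8)
        ys,xs=np.nonzero(m)
        r=cv2.minAreaRect(np.c_[xs,ys].astype(np.float32))
        P=np.array([w(n,d,x,y) for x,y in zip(xs,ys)])
        print(n,k,len(xs),np.round(r[0],1),np.round(r[1],1),'z pct',np.round(np.percentile(P[:,2],[10,50,90]),4),'med',np.round(np.median(P,0),4))
        zt=np.percentile(P[:,2],50 if n=='top' else 90)
        if n=='top':
            bx=np.array([ray(n,x,y,zt) for x,y in cv2.boxPoints(r)]);print(np.round(bx,4).tolist(),'c',bx.mean(0).round(4))
            e=[bx[1]-bx[0],bx[2]-bx[1]];L=max(e,key=np.linalg.norm);print(' len',np.linalg.norm(e[0]),np.linalg.norm(e[1]),'ang',np.arctan2(L[1],L[0]))
E
```

```text
top level 215 [308.8 230.1] [ 8.7 48.1] z pct [0.0347 0.0379 0.0409] med [0.4751 0.0346 0.0379]
[[0.4068, 0.0494, 0.0379], [0.5508, 0.0418, 0.0379], [0.5496, 0.0154, 0.0379], [0.4056, 0.0233, 0.0379]] c [0.4782 0.0325 0.0379]
 len 0.14422390981467603 0.02633768878903703 ang -0.05311458173496321
top knob 67 [247.7 235.5] [12.8  5.2] z pct [0.0921 0.0984 0.0998] med [0.4595 0.2127 0.0984]
[[0.4606, 0.2333, 0.0984], [0.4745, 0.2279, 0.0984], [0.4611, 0.1935, 0.0984], [0.4472, 0.1989, 0.0984]] c [0.4609 0.2134 0.0984]
 len 0.014907245404443742 0.03691596006664144 ang -1.943979143975465
top strip 755 [203. 218.] [50.9 15.2] z pct [0.0548 0.0566 0.0582] med [0.512  0.3492 0.0566]
[[0.5181, 0.4287, 0.0566], [0.5606, 0.4129, 0.0566], [0.5058, 0.2699, 0.0566], [0.4636, 0.286, 0.0566]] c [0.512  0.3494 0.0566]
 len 0.045365657157166166 0.15312425720193415 ang -1.9370280207965649
side level 368 [291.9 186. ] [44.3 12.2] z pct [0.0107 0.0321 0.041 ] med [0.488  0.0415 0.0321]
side knob 93 [295.5 193. ] [ 7.6 15. ] z pct [0.0796 0.0927 0.1028] med [0.4625 0.2289 0.0927]
side strip 490 [275.  224.5] [14.4 41.4] z pct [0.0582 0.0594 0.0608] med [0.5145 0.3499 0.0594]
```

```bash
python3 - <<'E'
from h import *
D=np.load('d0.npz')
a=cv2.resize(D['a'][190:265,160:335],None,fx=4.5,fy=4.5,interpolation=cv2.INTER_CUBIC)
cv2.imwrite('pics/crop0.png',a[:,:,::-1])
E
```

```text
(no output)
```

View pics/crop0.png

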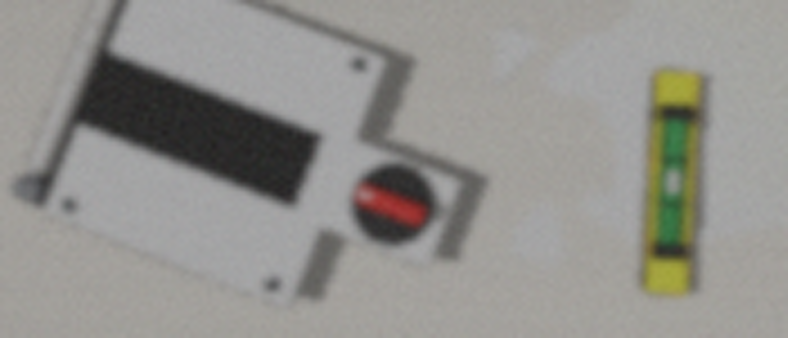

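The crop shows the level spanning (676,72)–(668,292), the wing centred at (393,203) with its white mark towards the strip, and the strip centred near (197,128). This agrees with the blob fits. I'll move above the level now.

Request:
arm_command(deltas=[1,-0.037,-0.038,0,0,1,-0.037,-0.038,0,0,1,-0.037,-0.038,0,0,1,-0.037,-0.038,0,0,1,-0.037,-0.038,0,0,1,-0.037,-0.038,0,0,1,-0.037,-0.038,0,0,1,-0.037,-0.038,0,0,1,-0.037,-0.038,0,0,1,-0.037,-0.038,0,0,1,-0.037,-0.038,0,0,1,-0.037,-0.038,0,0], newtons=25)

```text
time: 1.6
position: [0.4744, 0.0296, 0.2224]
tool_rot: [0.149, 0.989, 0.0, -0.0]
ft_force: [1.0, 0.5, -0.3]
grip_width: 0.087
grip_force: 0.0
```

Request:
arm_command(deltas=[1,0,0,0.03,-0.122,1,0,0,0.03,-0.123,1,0,0,0,0,1,0,0,0,0])

```text
time: 2.1
position: [0.4744, 0.0313, 0.1631]
tool_rot: [0.027, 1.0, -0.0, 0.0]
ft_force: [-0.5, 0.1, -0.3]
grip_width: 0.087
grip_force: 0.0
```

```bash
cat >> h.py <<'E'
def to(x,y,yaw=None):
    o=status.get_obs();q=o['tool_rot'];p=o['position']
    a=2*np.arctan2(q[1],q[0])
    ty=a-np.pi/2
    d=np.array([x-p[0],y-p[1]])
    print('t',round(o['time'],2),'pos',p.round(4),'yaw_y',round((ty+np.pi)%(2*np.pi)-np.pi,4),'tx %.4f ty %.4f'%(d@[np.cos(a),np.sin(a)],d@[np.cos(ty),np.sin(ty)]),'q6',round(o['q'][5],3),'f',o['ft_force'].round(2),'m',o['moment'].round(2),'grip',round(o['grip_width'],4),round(o['grip_force'],1))
E
python3 - <<'E'
from h import *
to(.478,.032)
E
```

```text
t 2.1 pos [0.4744 0.0313 0.1631] yaw_y 1.5165 tx -0.0035 ty 0.0008 q6 -1.686 f [-0.54  0.07 -0.25] m [ 0.06 -0.01 -0.01] grip 0.087 0.0
```

Request:
arm_command(deltas=[1,-0.0035,0,0.05,0,1,0,0,0.05,0,1,0,0,0.038,0,1,0,0,0.015,0,1,0,0,0,0,-1,0,0,0,0,-1,0,0,0,0,-1,0,0,0,0,-1,0,0,0,0,-1,0,0,0,0,-1,0,0,0,0])

```text
time: 3.48
position: [0.4774, 0.0311, 0.0095]
tool_rot: [0.026, 1.0, 0.0, -0.0]
ft_force: [0.1, 0.3, -0.2]
grip_width: 0.0347
grip_force: 0.0
```

```bash
python3 - <<'E'
from h import *
to(.512,.349)
E
```

```text
t 3.48 pos [0.4774 0.0311 0.0095] yaw_y 1.518 tx -0.0177 ty 0.3193 q6 -1.687 f [ 0.11  0.27 -0.15] m [ 0.04 -0.03  0.01] grip 0.0347 0.0
```

Request:
arm_command(deltas=[-1,0,0,0,0,-1,0,0,0,0,-1,0,0,-0.03,0,-1,0,0,-0.05,0,-1,0,0,-0.05,0,-1,0,0,0,0])

```text
time: 4.22
position: [0.4796, 0.031, 0.1424]
tool_rot: [0.026, 1.0, -0.0, 0.004]
ft_force: [0.6, 0.5, -3.9]
grip_width: 0.0299
grip_force: 25.0
```

Request:
arm_command(deltas=[-1,0,0.03,0,0,-1,-0.003,0.05,0,0,-1,-0.003,0.05,0,0,-1,-0.003,0.05,0,0,-1,-0.003,0.05,0,0,-1,-0.003,0.05,0,0,-1,-0.003,0.04,0,0])

```text
time: 5.1
position: [0.5105, 0.3512, 0.1366]
tool_rot: [0.026, 1.0, -0.001, -0.002]
ft_force: [0.6, -0.3, -3.2]
grip_width: 0.0298
grip_force: 25.0
```

Request:
arm_command(deltas=[-1,0,0,0,-0.158,-1,0,0,0,-0.16,-1,0,0,0,-0.16,-1,0,0,0,-0.16,-1,0,0,0,-0.16,-1,0,0,0,-0.16,-1,0,0,0,-0.16,-1,0,0,0,-0.14,-1,0,0,0,0,-1,0,0,0,0])

```text
time: 6.35
position: [0.5115, 0.3493, 0.138]
tool_rot: [-0.566, 0.824, 0.0, -0.001]
ft_force: [0.3, -0.4, -3.5]
grip_width: 0.03
grip_force: 25.0
```

```bash
python3 - <<'E'
from h import *
to(.512,.349)
a,_=cam('top');b,_=cam('side')
im=np.hstack([cv2.resize(a[170:270,150:270],(400,333),interpolation=cv2.INTER_CUBIC),cv2.resize(b[150:270,220:360],(389,333),interpolation=cv2.INTER_CUBIC)])
cv2.imwrite('pics/c1.png',im[:,:,::-1])
E
```

```text
t 6.35 pos [0.5115 0.3493 0.138 ] yaw_y 2.774 tx 0.0001 ty -0.0006 q6 -2.355 f [ 0.26 -0.39 -3.52] m [0.09 0.08 0.05] grip 0.03 25.0
```

View pics/c1.png

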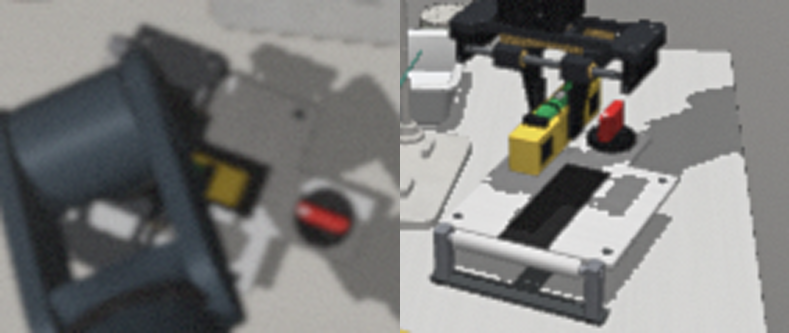

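The level hangs parallel above the strip (side half: level at (555,130), strip at (555,210)). I'll lower it.

Request:
arm_command(deltas=[-1,0,0,0.03,0,-1,0,0,0.025,0,-1,0,0,0.01,0,-1,0,0,0.003,0,-1,0,0,0,0,-1,0,0,0,0])

```text
time: 7.2
position: [0.5131, 0.35, 0.0726]
tool_rot: [-0.567, 0.824, -0.0, 0.001]
ft_force: [1.4, 0.2, -3.3]
grip_width: 0.0298
grip_force: 25.0
```

Request:
arm_command(deltas=[-1,0,0,0.002,0,-1,0,0,0,0,-1,0,0,0,0])

```text
time: 7.58
position: [0.5124, 0.3497, 0.0696]
tool_rot: [-0.567, 0.824, -0.0, 0.0]
ft_force: [-0.4, 0.5, -4.1]
grip_width: 0.0299
grip_force: 25.0
```

Request:
arm_command(deltas=[-1,0,0,0.002,0,-1,0,0,0,0])

```text
time: 7.82
position: [0.5122, 0.3496, 0.0673]
tool_rot: [-0.567, 0.824, 0.0, -0.0]
ft_force: [-0.2, 0.4, -2.6]
grip_width: 0.0297
grip_force: 25.0
```

Request:
arm_command(deltas=[-1,0,0,0.001,0,-1,0,0,0,0])

```text
time: 8.07
position: [0.5124, 0.3497, 0.0666]
tool_rot: [-0.567, 0.824, -0.0, 0.0]
ft_force: [1.3, 0.5, -3.2]
grip_width: 0.0297
grip_force: 25.0
```

Request:
arm_command(deltas=[-1,0,0,0.0015,0,-1,0,0,0,0,-1,0,0,0,0])

```text
time: 8.45
position: [0.5125, 0.3499, 0.0655]
tool_rot: [-0.567, 0.824, -0.0, 0.0]
ft_force: [0.1, 1.0, 1.3]
grip_width: 0.0301
grip_force: 25.0
```

Request:
arm_command(deltas=[-0.2,0,0,0,0,-0.2,0,0,0,0,0.6,0,0,0,0,1,0,0,0,0,1,0,0,0,0,1,0,0,-0.03,0,1,0,0,-0.05,0,1,0,0,-0.03,0])

```text
time: 9.45
position: [0.5132, 0.3501, 0.1774]
tool_rot: [-0.567, 0.824, -0.0, 0.002]
ft_force: [0.4, -0.4, 0.2]
grip_width: 0.0838
grip_force: 0.0
```

```bash
python3 - <<'E'
from h import *
to(.4605,.2135)
E
```

```text
t 9.45 pos [0.5132 0.3501 0.1774] yaw_y 2.7761 tx 0.1464 ty 0.0004 q6 -2.357 f [ 0.44 -0.42  0.16] m [ 0.06  0.04 -0.  ] grip 0.0838 0.0
```

Request:
arm_command(deltas=[-0.1,0.046,0,0,0,-0.1,0.05,0,0,0,-0.1,0.05,0,0,0,-0.1,0,0,0,0,-0.1,0,0,0,0])

```text
time: 10.07
position: [0.4611, 0.2137, 0.1755]
tool_rot: [-0.567, 0.824, -0.0, 0.001]
ft_force: [0.3, -0.2, 1.2]
grip_width: 0.0451
grip_force: 0.0
```

```bash
python3 - <<'E'
from h import *
to(.4605,.2135)
a,_=cam('top');b,_=cam('side')
im=np.hstack([cv2.resize(a[170:270,150:270],(400,333),interpolation=cv2.INTER_CUBIC),cv2.resize(b[150:270,220:360],(389,333),interpolation=cv2.INTER_CUBIC)])
cv2.imwrite('pics/c2.png',im[:,:,::-1])
E
```

```text
t 10.07 pos [0.4611 0.2137 0.1755] yaw_y 2.7753 tx 0.0004 ty 0.0005 q6 -2.562 f [ 0.31 -0.2   1.18] m [0.07 0.08 0.01] grip 0.0451 0.0
```

View pics/c2.png

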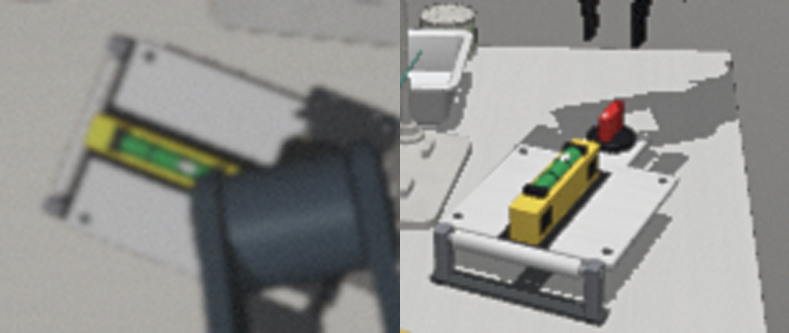

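The level lies on the strip with the bubble towards the front, and the tool is above the knob. I'll go down.

Request:
arm_command(deltas=[-0.1,0,0,0.04,0,-0.1,0,0,0.04,0,-0.1,0,0,0.017,0,-0.1,0,0,0,0,-0.1,0,0,0,0])

```text
time: 10.8
position: [0.461, 0.2141, 0.0785]
tool_rot: [-0.567, 0.824, -0.0, 0.001]
ft_force: [-0.8, 0.3, -0.1]
grip_width: 0.0387
grip_force: 0.0
```

Request:
arm_command(deltas=[-0.1,0,0,0.003,0,-0.1,0,0,0,0,-0.1,0,0,0,0])

```text
time: 11.18
position: [0.4604, 0.2134, 0.0755]
tool_rot: [-0.567, 0.824, -0.0, 0.0]
ft_force: [0.1, -0.5, 0.2]
grip_width: 0.0392
grip_force: 0.0
```

Request:
arm_command(deltas=[-0.1,0,0,0.002,0,-0.1,0,0,0,0,-0.1,0,0,0,0])

```text
time: 11.55
position: [0.4601, 0.2133, 0.073]
tool_rot: [-0.567, 0.824, 0.0, -0.0]
ft_force: [0.6, -0.4, 0.7]
grip_width: 0.0391
grip_force: 0.0
```

Request:
arm_command(deltas=[-0.1,0,0,0.002,0,-0.1,0,0,0,0,-0.1,0,0,0,0])

```text
time: 11.92
position: [0.4602, 0.2133, 0.071]
tool_rot: [-0.567, 0.824, 0.0, -0.0]
ft_force: [-0.0, 0.3, -0.5]
grip_width: 0.0392
grip_force: 0.0
```

Request:
arm_command(deltas=[-0.1,0,0,0.002,0,-0.1,0,0,0,0,-0.1,0,0,0,0])

```text
time: 12.3
position: [0.4603, 0.2133, 0.0692]
tool_rot: [-0.567, 0.824, -0.0, 0.0]
ft_force: [-0.4, 0.0, 2.0]
grip_width: 0.0393
grip_force: 1.4
```

Request:
arm_command(deltas=[-1,0,0,0,0,-1,0,0,0,0,-1,0,0,0,0,-1,0,0,0,0,-1,0,0,0,0,-1,0,0,0,0])

```text
time: 13.05
position: [0.4613, 0.2131, 0.0693]
tool_rot: [-0.567, 0.824, -0.001, 0.001]
ft_force: [3.6, -4.0, 3.2]
grip_width: 0.0136
grip_force: 25.9
```

Request:
arm_command(deltas=[-1,0,0,0.002,0,-1,0,0,0.002,0,-1,0,0,0,0,-1,0,0,0,0])

```text
time: 13.55
position: [0.4612, 0.2129, 0.066]
tool_rot: [-0.567, 0.824, -0.001, 0.001]
ft_force: [1.9, -6.8, 9.8]
grip_width: 0.0139
grip_force: 26.4
```

Request:
arm_command(deltas=[-1,0.001,0,0.001,0,-1,0,0,0.001,0,-1,0,0,0,0,-1,0,0,0,0])

```text
time: 14.05
position: [0.4613, 0.2128, 0.0655]
tool_rot: [-0.567, 0.824, -0.001, 0.002]
ft_force: [-0.8, -2.3, 20.8]
grip_width: 0.014
grip_force: 27.6
```

```bash
python3 - <<'E'
from h import *
to(.4605,.2135)
b,_=cam('side');a,_=cam('top')
im=np.hstack([cv2.resize(a[190:250,160:232],(400,333),interpolation=cv2.INTER_CUBIC),cv2.resize(b[190:240,250:310],(400,333),interpolation=cv2.INTER_CUBIC)])
cv2.imwrite('pics/c3.png',im[:,:,::-1])
E
```

```text
t 14.05 pos [0.4613 0.2128 0.0655] yaw_y 2.7758 tx -0.0004 ty 0.0010 q6 -2.564 f [-0.79 -2.35 20.85] m [-0.2   0.09  0.04] grip 0.014 27.6
```

View pics/c3.png

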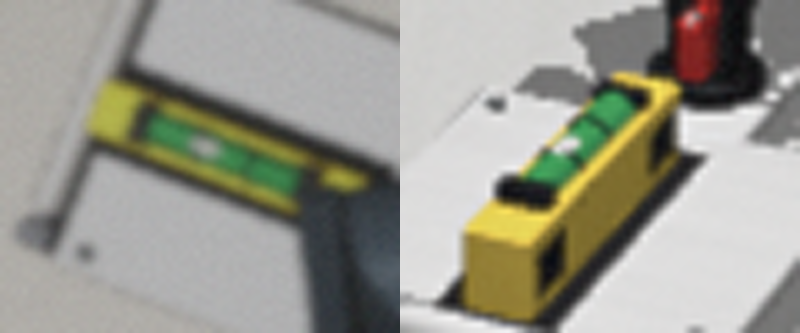

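Pressed to the stop, the bubble has moved rearwards: side half (567,147), against lines near (548,165) and (607,115). I'll let it settle and measure an intensity profile along the vial.

Request:
arm_command(deltas=[-1,0,0,-0.0004,0,-1,0,0,0,0,-1,0,0,0,0,-1,0,0,0,0])

```text
time: 14.65
position: [0.4612, 0.2128, 0.0656]
tool_rot: [-0.567, 0.824, -0.001, 0.002]
ft_force: [-0.1, -2.6, 18.7]
grip_width: 0.0137
grip_force: 27.3
```

```bash
cat >> h.py <<'E'
def proj(n,P):
    c=imaging.camera_params(n);K=np.array(c['intrinsics']);T=np.array(c['camera_from_world'])
    q=(T[:3,:3]@P.T).T+T[:3,3];q=q*[1,-1,-1]
    q=(K@q.T).T;return q[:,:2]/q[:,2:]
def prof(n='side',zt=0.100,N=4,off=0.,show=True):
    b=np.mean([imaging.camera(n)[0].astype(np.float32) for _ in range(N)],0)
    s=np.arange(-34,35,1.)/1000
    e=np.array([.358,.934,0]);l=np.array([-.934,.358,0]);C=np.array([.5125,.3497,zt])
    R=0
    for t in np.array([-2,-1,0,1,2])/1000+off:
        uv=proj(n,C+s[:,None]*e+t*l).astype(np.float32)
        R=R+cv2.remap(b,uv[None,:,0],uv[None,:,1],cv2.INTER_CUBIC)[0]/5
    if show:
        for a,r in zip(s,R):print(round(a*1000),r.round().astype(int),end='; ')
        print()
    return s,R
E
python3 - <<'E'
from h import *
to(.4605,.2135)
prof()
E
```

```text
t 14.65 pos [0.4612 0.2128 0.0656] yaw_y 2.7758 tx -0.0004 ty 0.0009 q6 -2.564 f [-0.12 -2.61 18.74] m [-0.14  0.04  0.02] grip 0.0137 27.3
-34 [ 68 160  92]; -33 [ 68 159  92]; -32 [ 68 159  92]; -31 [ 67 159  91]; -30 [ 67 158  91]; -29 [ 67 158  91]; -28 [ 67 158  91]; -27 [ 67 158  91]; -26 [ 66 155  89]; -25 [ 64 148  86]; -24 [ 61 139  82]; -23 [ 57 128  76]; -22 [ 52 117  70]; -21 [ 48 108  66]; -20 [ 46 103  63]; -19 [ 46 103  63]; -18 [ 49 110  66]; -17 [ 53 121  72]; -16 [ 58 134  79]; -15 [ 62 145  84]; -14 [ 65 153  88]; -13 [ 66 158  90]; -12 [ 67 159  91]; -11 [ 67 160  91]; -10 [ 67 159  90]; -9 [ 66 159  90]; -8 [ 66 158  90]; -7 [ 67 156  90]; -6 [ 71 155  93]; -5 [ 80 156  99]; -4 [ 96 161 111]; -3 [118 170 129]; -2 [142 181 149]; -1 [167 194 171]; 0 [188 204 189]; 1 [201 211 200]; 2 [207 213 205]; 3 [206 211 204]; 4 [199 205 198]; 5 [190 196 189]; 6 [179 185 178]; 7 [168 175 167]; 8 [160 167 159]; 9 [154 163 154]; 10 [151 163 152]; 11 [148 166 151]; 12 [142 169 147]; 13 [131 170 140]; 14 [117 168 130]; 15 [104 165 119]; 16 [ 92 162 110]; 17 [ 82 160 102]; 18 [ 73 157  96]; 19 [ 67 156  91]; 20 [ 62 155  88]; 21 [ 61 155  87]; 22 [ 62 156  88]; 23 [ 63 157  89]; 24 [ 65 157  90]; 25 [ 65 157  90]; 26 [ 66 158  91]; 27 [ 66 159  91]; 28 [ 67 161  92]; 29 [ 67 162  92]; 30 [ 66 161  92]; 31 [ 64 156  89]; 32 [ 62 146  85]; 33 [ 59 135  80]; 34 [ 55 122  74];
```

Lines at −19.5 and about +9.5 put the centre at −5. The bubble is at about +5.8, so it is roughly 11 mm to the rear and needs about 0.6 rad. I'll turn 0.5 first and ease up in z as the foot rises.

Request:
arm_command(deltas=[-1,0,0,-0.0002,0.05,-1,0,0,-0.0001,0.05,-1,0,0,-0.0002,0.05,-1,0,0,-0.0001,0.05,-1,0,0,-0.0001,0.05])

```text
time: 15.48
position: [0.4609, 0.213, 0.0662]
tool_rot: [-0.459, 0.888, -0.0, 0.002]
ft_force: [-0.4, -1.3, 18.2]
grip_width: 0.0138
grip_force: 26.9
```

Request:
arm_command(deltas=[-1,0,0,-0.0002,0.05,-1,0,0,-0.0001,0.05,-1,0,0,-0.0002,0.05,-1,0,0,-0.0001,0.05,-1,0,0,-0.0001,0.05])

```text
time: 16.1
position: [0.4606, 0.2133, 0.0669]
tool_rot: [-0.345, 0.939, 0.0, 0.002]
ft_force: [-0.3, 0.3, 18.7]
grip_width: 0.0139
grip_force: 27.0
```

Request:
arm_command(deltas=[-1,0,0,0,0,-1,0,0,0,0,-1,0,0,0,0,-1,0,0,0,0,-1,0,0,0,0,-1,0,0,0,0,-1,0,0,0,0,-1,0,0,0,0])

```text
time: 17.1
position: [0.4606, 0.2134, 0.0669]
tool_rot: [-0.345, 0.939, 0.0, 0.002]
ft_force: [-0.4, 0.3, 17.1]
grip_width: 0.0137
grip_force: 27.2
```

```bash
python3 - <<'E'
from h import *
to(.4605,.2135)
s,R=prof(show=False)
for a,r in zip(s,R):print(round(a*1000),r.round().astype(int)[:2],end=';')
E
```

```text
t 17.1 pos [0.4606 0.2134 0.0669] yaw_y 2.2754 tx -0.0000 ty 0.0001 q6 -2.064 f [-0.42  0.33 17.08] m [ 0.08  0.17 -0.03] grip 0.0137 27.2
-34 [ 69 159];-33 [ 69 159];-32 [ 69 159];-31 [ 68 159];-30 [ 68 159];-29 [ 68 159];-28 [ 68 159];-27 [ 68 158];-26 [ 67 155];-25 [ 65 149];-24 [ 62 140];-23 [ 58 130];-22 [ 55 122];-21 [ 53 117];-20 [ 53 117];-19 [ 53 121];-18 [ 56 128];-17 [ 60 138];-16 [ 65 147];-15 [ 72 156];-14 [ 81 162];-13 [ 92 167];-12 [105 173];-11 [121 179];-10 [138 186];-9 [153 193];-8 [166 198];-7 [174 201];-6 [178 201];-5 [180 201];-4 [181 201];-3 [181 202];-2 [183 203];-1 [182 204];0 [180 204];1 [172 201];2 [161 196];3 [149 187];4 [132 173];5 [115 156];6 [ 95 136];7 [ 75 116];8 [ 60 102];9 [52 96];10 [ 49 100];11 [ 50 110];12 [ 53 123];13 [ 57 137];14 [ 61 149];15 [ 64 156];16 [ 66 160];17 [ 67 160];18 [ 67 159];19 [ 67 158];20 [ 67 158];21 [ 67 158];22 [ 67 158];23 [ 67 158];24 [ 67 158];25 [ 66 157];26 [ 66 157];27 [ 67 158];28 [ 67 160];29 [ 67 161];30 [ 66 159];31 [ 64 154];32 [ 62 145];33 [ 58 132];34 [ 54 118];
```

Lines are at −20.3 and +9.3 (centre −5.5) and the bubble is at about −3.2, so it is still 2.3 mm to the rear. I'll turn 0.13 more.

Request:
arm_command(deltas=[-1,0,0,-0.0001,0.05,-1,0,0,-0.0002,0.05,-1,0,0,0,0.03,-1,0,0,0,0,-1,0,0,0,0,-1,0,0,0,0,-1,0,0,0,0,-1,0,0,0,0,-1,0,0,0,0,-1,0,0,0,0,-1,0,0,0,0,-1,0,0,0,0])

```text
time: 18.8
position: [0.4604, 0.2136, 0.0672]
tool_rot: [-0.283, 0.959, 0.001, 0.002]
ft_force: [-0.9, 1.0, 18.3]
grip_width: 0.0141
grip_force: 27.3
```

```bash
python3 - <<'E'
from h import *
to(.4605,.2135)
s,R=prof(show=False)
for a,r in zip(s,R):
    if -25<=a*1000<=15:print(round(a*1000),r.round().astype(int)[:2],end=';')
b,_=cam('side')
cv2.imwrite('pics/c4.png',cv2.resize(b[170:245,240:330],(720,600),interpolation=cv2.INTER_CUBIC)[:,:,::-1])
E
```

```text
t 18.8 pos [0.4604 0.2136 0.0672] yaw_y 2.1457 tx -0.0000 ty -0.0001 q6 -1.934 f [-0.92  1.01 18.27] m [0.19 0.17 0.07] grip 0.0141 27.3
-25 [ 63 148];-24 [ 60 139];-23 [ 57 130];-22 [ 54 122];-21 [ 52 117];-20 [ 51 116];-19 [ 53 120];-18 [ 58 128];-17 [ 67 139];-16 [ 80 151];-15 [ 96 162];-14 [114 172];-13 [132 181];-12 [148 188];-11 [163 195];-10 [174 200];-9 [181 203];-8 [185 205];-7 [186 204];-6 [182 201];-5 [179 199];-4 [176 198];-3 [172 196];-2 [168 196];-1 [160 194];0 [148 190];1 [133 183];2 [118 175];3 [104 166];4 [ 91 155];5 [ 79 141];6 [ 67 125];7 [ 55 109];8 [47 98];9 [44 94];10 [44 99];11 [ 48 109];12 [ 53 123];13 [ 58 137];14 [ 63 149];15 [ 65 156];
```

View pics/c4.png

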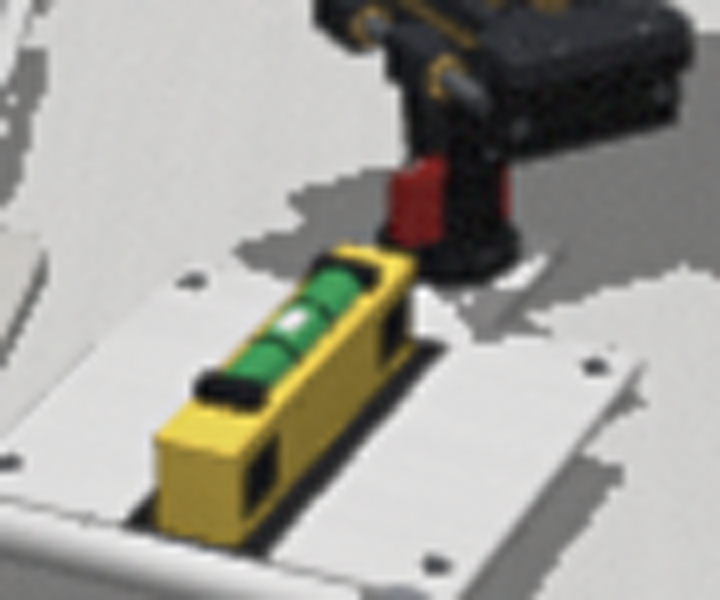

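The picture shows the bubble at (293,320), midway between its lines at (280,342) and (320,305). The wing is held and the push is 18 N, so I'm handing in.

```bash
python3 -c "
from rig import order
print(order.hand_in())"
```

```text
the job is handed in; nothing more can be done
None
```

I handed the job in at about 19 s: the level lies free on the strip, the knob is turned about 0.63 rad and held down with about 18 N, and the bubble measured within about 0.5 mm of centre; no verdict was returned.

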